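# Select the photometer's green filter and start the reading

## Task

Push the upright tab on the photometer's filter turret round with the fingertips until it clicks in pointing at the green mark, then press the orange start key down and let it come back up. Push and press only: do not lift the turret, do not press the start key before the turret is on green, and leave the other things on the bench and the deck where they are.

Things in the scene. Friction and masses are not known exactly. Their poses are not given: they have to be found in the camera images.
- photometer: Filter photometer: low white box fixed to the table, 270 x 340 mm and 100 mm high (its flat top is the deck); a grey lamp housing 29 mm taller runs along its far edge. Origin at table level; the box spans x -120 to +150 mm and y -170 to +170 mm of it, and its x axis points away from the robot side.
- turret_axis (a point): Point on the deck (100 mm above the table) on the vertical axis about which the filter turret turns. The turret is a black disc, 110 mm in diameter, its top 24 mm above the deck (27 mm at the small hub), with a white tab standing up at its edge. The low dark bar at its far side is the spring catch, not the tab.
- turret (a joint): Turret angle, rad, counter-clockwise from above; at 0 the tab points along -x of the photometer; end stops at +-2.2. It clicks into a stop every 30 degrees (0, +-0.524, ... +-2.094): a click takes 3 to 5 N sideways on the tab; once well past half way (20 of 30 degrees) the turret springs on by itself to the next stop and stays. It starts in or near one of the stops -0.524, 0, 0.524, which have no marks.
- turret_lift (a joint): How far the turret has been lifted off its seat, m; 0 is seated. It rests there by its own weight (about 0.5 kg) and must stay down.
- tab (a point): Middle of the top edge of the tab, 64 mm above the deck and 60 mm from the turret axis. The tab is an upright plate 10 mm thick (across the direction of turning), reaching from 35 to 75 mm from the axis, and from 18 to 64 mm above the deck.
- tab_pointer (a point): Point at deck level, 90 mm from the turret axis, straight out from the tab: the spot the tab points at.
- mark_green: Green round mark, 24 mm across, flat on the grey index plate of the deck, 90 mm from the turret axis. The target. The six coloured marks lie, in changing order, at the turret stops +-1.047, +-1.571 and +-2.094. Origin: its centre, at deck level.
- mark_blue: Blue round mark, like the green one; not the target.
- mark_red: Red round mark, like the green one; not the target.
- mark_yellow: Yellow round mark, like the green one; not the target.
- mark_white: White round mark, like the green one; not the target.
- mark_black: Black round mark, like the green one; not the target.
- start_key_top (a point): Centre of the top of the round orange start key (30 mm across, in a small black housing) on the deck, right of the turret.
- start_key (a joint): How far the start key is pressed down, m: 0 up, 0.006 fully down, which takes 5 N; a spring returns it.
- sample_cup: Bystander: clear capped sample cup with a white cap, 34 mm across, 40 mm tall, loose on the photometer's deck on a grey disc, right rear of the orange key. Origin: centre of its underside.
- tube_rack: Bystander: loose blue rack of capped tubes, 206 x 60 x 108 mm, left of the photometer. Origin: centre of its underside.
- reagent_bottle: Bystander: amber bottle, 64 mm across, 140 mm tall, loose, right of the photometer. Origin: centre of its underside.
- tip_box: Bystander: blue pipette-tip box, 80 x 120 x 57 mm, loose, right of the photometer. Origin: centre of its underside.
- marker_pen: Bystander: white and blue pen lying on the table, 140 mm long, 17 mm thick. Origin: under its middle, at table level.
- timer: Bystander: flat white timer, 50 x 70 x 20 mm, lying on the table. Origin: centre of its underside.

How it is judged:
On the way, in this order (a step that is already met when the one before it is completed fails the run):
1. the turret stands still with its tab pointing at the green mark (horizontal distance between tab_pointer and mark_green below 0.01 m and velocity of joint turret between -0.1 and 0.1 rad/s), for 0.3 s.
2. the start key is pressed (value of joint start_key above 0.004 m and horizontal distance between tab_pointer and mark_green below 0.01 m), for 0.05 s.
At the end, for the whole second after the job is handed in: The tab points at the green mark (pointer within 10 mm of the mark's centre, turret at rest and seated within 4 mm), and the start key, having been pressed at least 4 mm after that, is back up (within 1.5 mm) (horizontal distance between tab_pointer and mark_green below 0.01 m and value of joint turret_lift below 0.004 m and value of joint start_key below 0.0015 m and velocity of joint turret between -0.05 and 0.05 rad/s); the robot touches nothing.
It fails at once if the start key is pressed while the turret is not on green (value of joint start_key above 0.004 m and not (horizontal distance between tab_pointer and mark_green below 0.01 m)).
It fails at once if the turret is lifted off its seat by more than 4 mm (not (value of joint turret_lift below 0.004 m)).
It fails at once if a bystander is moved more than 25 mm or tipped (distance of any of sample_cup, tube_rack, reagent_bottle, tip_box, marker_pen, timer from where it was at the start of the episode above 0.025 m or angle between any of sample_cup, tube_rack, reagent_bottle's own z axis and vertical above 0.5 rad).
It also fails if it takes over 54 s, if anything falls off the work surface, if the arm or the gripper's body presses on something with over 40 N, if the wrist force passes 120 N, or if a joint passes its speed limit or range.

## Robot

A 7-joint arm with a two-finger parallel gripper is mounted at the origin on the work surface. World frame = base frame: x ahead of the robot, y to its left, z up, the work surface at z = 0. Lengths are in m, angles in rad, forces in N, time in s.
With the tool pointing down it reaches from about 0.425 to 0.875 m from the base axis. Payload 4.7 kg.
Tool frame: the origin (TCP) lies at the centre of the arm's flange, where the gripper is bolted on; the fingertips stand 182 mm ahead of it and the grasp point (between the pads) lies 164 mm ahead of it; x points along the fingers, y is the direction in which the jaws open and shut, and the axes are right-handed (so a half turn about x gives the same grasp; the last joint's range is limited). The gripper opens to 87 mm and grips with 3 to 60 N. Pads are 19 mm wide; open, the fingers measure 117 mm over their backs; the gripper's body (75 mm by 190 mm) begins 51 mm behind the grasp point.
Start: joints at [-1.302, 0.321, -0.07, 1.45, 0.023, 1.371, -0.057], TCP at [0.164, 0.629, 0.405] pointing down, gripper open.
Joint ranges: [-2.86, 2.86], [-0.3, 2.09], [-1.38, 1.24], [0.06, 2.45], [-1.56, 4.7], [0.09, 2.05], [-2.69, 2.69]. Speed limits (rad/s): [2.57, 2.57, 3.14, 3.14, 3.14, 3.14, 3.14].

## Interface

Orientations are given as a rotation vector (axis times angle).
In Python, from bench import ctrl gives the robot as it stands.
- The arm moves only by the shell command python3 -m crank 'ROWS' [FORCE]. ROWS is JSON, one flat list of numbers, 7 for each row, row after row: the shift along the tool's x, y, z in mm, then the turn, a rotation vector about the tool's x, y, z in rad, then the finger opening in mm, from 0 to 87. A call has exactly 5 rows; each row shifts and turns the commanded pose from where the row before left it, along the tool's axes as they then stand; what a row does not reach is not made up. A row lasts 1/8 s, in which the tool goes at most 62.5 mm and 10.7 degrees, less where a joint would pass 70% of its speed; a pose out of reach is approached as far as the arm can. A call with a gripper value outside its range is refused whole. The fingers move at their own pace and stop on an object; FORCE is the grip in N (left out, the last holds). Time passes only in rows, so rows that do not move let the fingers close, or fill a call up. It gives the time, the measured TCP pose, the force and the opening at its end, in the units of the state.
- ctrl.get_state(): the state, without advancing time (a new reading comes with each control period).
- ctrl.get_image(name): name is "side" or "top" or "wrist"; returns the picture (480x640x3 uint8, red, green, blue); there is no depth.
- ctrl.camera_params(name): a dict with "K" (3x3 intrinsics, pixels), "world_to_cam" (4x4, takes a point from world to camera coordinates); the wrist camera has in their place "hand_eye" (4x4, takes a point from camera to tool coordinates, whose origin is the TCP and whose axes are the tool frame's). Camera axes: x right, y down, z forward; pixel columns grow to the right and rows downward; lengths in m; the calibration is good to about 2 mm. A picture is of the moment at which its call begins: read the wrist's pose just before it. camera_params takes no time and is no camera call.
- ctrl.close_job(): hands the job in, once; it reports no verdict.
Trained networks look in the newest picture that a camera, given by its name, has taken for a name from the list of things; names that differ only in an ending like _2 or _b are one class to them, and where a whole thing is asked for, a point or a joint stands for the part that bears it (a point fixed in the world has none). Each returns a list of dicts, best first, with "confidence" (0 to 1); they miss things now and then, are a little off and sometimes report something else, mostly with a low value. They report only what shows in the picture. A call takes as long as a camera call.
- ctrl.regions_of(camera, target): "region" (480x640 bool, what is visible of it) and "at" ([column, row] in pixels, amid what is visible of it).
- ctrl.mark_of(camera, target): "at" ([column, row] in pixels: a listed point, or the origin of a listed thing).
The state is a dict: "time": time; "joint_positions": joint angles; "qd": joint speeds; "joint_torque": joint torques, N m; "position": TCP position; "tool_rot": TCP orientation; "ft_force": force on the tool from outside, world axes, zero at the start; "torque": the same for the moment, N m; "grip_width": opening from 0.0 (shut) to 1.0 (fully open).
Only numpy, scipy, OpenCV 4.12 (cv2) and the standard library are available. Lean on these libraries where they do the work, as an engineer would, in place of code of your own. Each camera call takes 0.05 s, during which the arm holds its last target.

## Working session

There is one attempt and no reset: what is moved stays moved. The work goes in short steps, Python scripts to look and compute and a shell command to move; the robot and the scene stay as the last step left them, time stands still between calls to the robot, and variables do not carry over. Pictures are saved under pics/ and viewed, and the job is handed in when it is done.

```bash
ls; mkdir -p pics; python3 - <<'E'
from bench import ctrl
import cv2
s=ctrl.get_state(); print(s)
for c in ("side","top"):
    im=ctrl.get_image(c); cv2.imwrite(f"pics/{c}0.png",im[:,:,::-1])
    p=ctrl.camera_params(c); print(c,p)
print(ctrl.camera_params("wrist"))
E
```

```text
pics
{'time': 0.0, 'joint_positions': array([-1.30188847,  0.32180955, -0.07007051,  1.45171385,  0.02261526,
        1.37080789, -0.0568703 ]), 'qd': array([ 0.001233  , -0.00021768,  0.00025731, -0.00156789, -0.00204419,
       -0.00148829,  0.000612  ]), 'joint_torque': array([ 5.05238149e-04, -4.91290605e+01, -4.03340813e-01, -3.12524414e+01,
       -6.37893146e-02,  4.37620562e-02,  1.81438586e-04]), 'position': array([0.16382477, 0.62878755, 0.40365031]), 'tool_rot': array([ 0.19845833,  1.56165593, -0.20152474]), 'ft_force': array([ 0.33360225, -0.46649089,  0.92397596]), 'torque': array([ 0.02429444, -0.01051927, -0.01346322]), 'grip_width': 0.9998937996742736}
side {'K': array([[485.85780701,   0.        , 318.52165469],
       [  0.        , 485.85780701, 240.95817021],
       [  0.        ,   0.        ,   1.        ]]), 'world_to_cam': array([[ 0.95836402, -0.2854262 ,  0.00838363, -0.45800269],
       [-0.13657349, -0.48395581, -0.8643694 ,  0.15875414],
       [ 0.25077098,  0.82723555, -0.50278749,  0.98021843],
       [ 0.        ,  0.        ,  0.        ,  1.       
[... 247 characters left out ...]

       [-0.98424816,  0.00699069, -0.17665417,  0.49614162],
       [ 0.17654444, -0.01404174, -0.98419251,  1.27061425],
       [ 0.        ,  0.        ,  0.        ,  1.        ]])}
{'K': array([[372.12411916,   0.        , 317.60980545],
       [  0.        , 372.12411916, 237.93425388],
       [  0.        ,   0.        ,   1.        ]]), 'hand_eye': array([[ 4.41716088e-04, -2.68917698e-01,  9.63163058e-01,
         2.05456532e-02],
       [ 9.99999901e-01,  7.36944501e-05, -4.38034141e-04,
        -5.77445737e-04],
       [ 4.68153608e-05,  9.63163157e-01,  2.68917704e-01,
        -7.48061228e-02],
       [ 0.00000000e+00,  0.00000000e+00,  0.00000000e+00,
         1.00000000e+00]])}
```

View pics/side0.png

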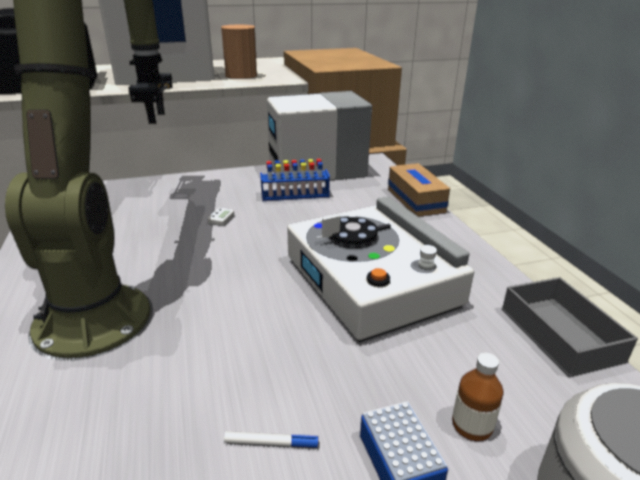

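View pics/top0.png

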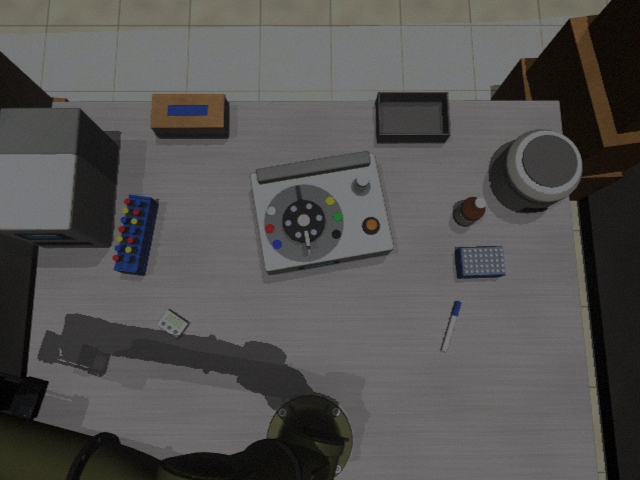

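The top view shows the tab near (308,241) pointing at the robot. Marks on the right are black (337,234), green (338,216) and yellow (330,201). The key is at (371,226) and the cup at (362,184). Next I'll measure them.

```bash
cat > h.py <<'E'
import numpy as np, cv2
from bench import ctrl
def ray(c,px):
    p=ctrl.camera_params(c);T=np.linalg.inv(p["world_to_cam"])
    d=T[:3,:3]@np.linalg.inv(p["K"])@[px[0],px[1],1]
    return T[:3,3],d
def onz(c,px,z):
    o,d=ray(c,px); return o+d*(z-o[2])/d[2]
def proj(c,P):
    p=ctrl.camera_params(c);q=p["world_to_cam"]@np.r_[P,1];u=p["K"]@q[:3];return u[:2]/u[2]
E
python3 - <<'E'
from h import *
hs={"turret_axis":.1,"tab":.164,"tab_pointer":.1,"mark_green":.1,"mark_blue":.1,"mark_red":.1,"mark_yellow":.1,"mark_white":.1,"mark_black":.1,"start_key_top":None,"sample_cup":.1,"photometer":0}
for c in ("top","side"):
    for n,z in hs.items():
        r=ctrl.mark_of(c,n)[:2]
        for q in r: print(c,n,round(q["confidence"],2),np.round(q["at"],1),np.round(onz(c,q["at"],z if z is not None else .12),4))
im=cv2.imread("pics/top0.png")[140:290,230:410]
cv2.imwrite("pics/topz.png",cv2.resize(im,None,fx=4,fy=4,interpolation=cv2.INTER_CUBIC))
im=cv2.imread("pics/side0.png")[180:340,270:490]
cv2.imwrite("pics/sidez.png",cv2.resize(im,None,fx=3.6,fy=3.6,interpolation=cv2.INTER_CUBIC))
E
```

```text
top turret_axis 0.74 [301.7 222.1] [0.5558 0.0151 0.1   ]
top turret_axis 0.73 [329.7 201.5] [ 0.6108 -0.0587  0.1   ]
top tab 0.73 [308.  242.4] [ 0.4895 -0.0015  0.164 ]
top tab_pointer 0.97 [308.6 257.9] [ 0.4611 -0.0023  0.1   ]
top tab_pointer 0.15 [460.9 217.8] [ 0.5647 -0.4022  0.1   ]
top mark_green 0.44 [340.3 214.2] [ 0.5763 -0.086   0.1   ]
top mark_blue 0.57 [277.1 246.3] [0.4921 0.0788 0.1   ]
top mark_red 0.45 [268.9 226. ] [0.5459 0.1004 0.1   ]
top mark_red 0.45 [137.8 239.2] [0.5132 0.4378 0.1   ]
top mark_yellow 0.52 [329.4 199. ] [ 0.6177 -0.058   0.1   ]
top mark_white 0.5 [268.8 210.2] [0.5882 0.101  0.1   ]
top mark_black 0.4 [338.  235.8] [ 0.5187 -0.079   0.1   ]
top mark_black 0.37 [339.6 216.3] [ 0.5707 -0.084   0.1   ]
top start_key_top 0.72 [140.9 237.4] [0.5138 0.423  0.12  ]
top start_key_top 0.58 [372.1 226.1] [ 0.5394 -0.1658  0.12  ]
top sample_cup 0.62 [361.1 180.2] [ 0.6688 -0.1428  0.1   ]
top photometer 0.61 [320.2 223.5] [ 0.575 -0.035  0.   ]
side turret_axis 0.86 [353.5 237. ] [0.5608 0.0093 0.1   ]
side tab 0.65 [329.6 216.1] [0.5014 0.002  0.164 ]
side tab 0.58 [294.9 196.7] [0.4546 0.1152 0.164 ]
side tab_pointer 0.61 [317.4 246. ] [ 0.4726 -0.0063  0.1   ]
side tab_pointer 0.3 [372.2 253.2] [ 0.5749 -0.0659  0.1   ]
side mark_green 0.39 [368.6 255.3] [ 0.5646 -0.0716  0.1   ]
side mark_green 0.23 [295.1 195.5] [0.4896 0.2557 0.1   ]
side mark_blue 0.46 [317.3 228.1] [0.4951 0.0705 0.1   ]
side mark_red 0.4 [273.2 444.5] [ 0.279  -0.4632  0.1   ]
side mark_yellow 0.5 [386.7 249.2] [ 0.6108 -0.0592  0.1   ]
side mark_white 0.69 [352.1 233.4] [0.5634 0.0255 0.1   ]
side mark_black 0.72 [318.  228.6] [0.496  0.0678 0.1   ]
side mark_black 0.55 [351.5 256.2] [ 0.529  -0.0652  0.1   ]
side start_key_top 0.67 [375.2 267.4] [ 0.5473 -0.146   0.12  ]
side sample_cup 0.71 [429.1 266. ] [ 0.6669 -0.143   0.1   ]
side photometer 0.56 [364.7 284.9] [ 0.5748 -0.0384  0.    ]
```

View pics/topz.png

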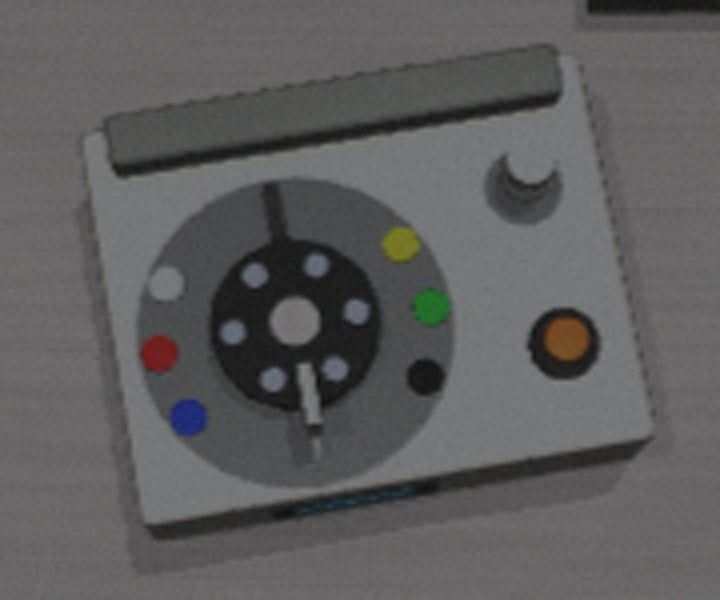

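View pics/sidez.png

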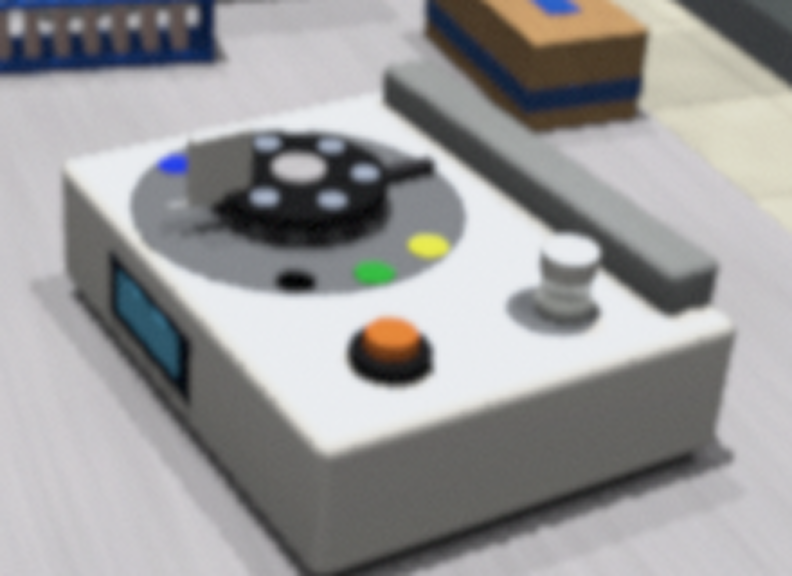

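Green is the middle right mark, so it's the +1.571 stop, and the tab is at about 0. I'll fit the pose from the six mark centroids.

```bash
python3 - <<'E'
from h import *
from scipy.optimize import least_squares
t={"y":(401,244,2.094),"g":(431,307,1.571),"k":(425,377,1.047),"b":(189,417,-1.047),"r":(160,354,-1.571),"w":(167,283,-2.094)}
side={"y":(428.5,246,2.094),"g":(375,273,1.571),"k":(295,281,1.047)}
P=np.array([onz("top",(v[0]/4+229.6,v[1]/4+139.6),.1) for v in t.values()]);A=np.array([v[2] for v in t.values()])
S=np.array([onz("side",(v[0]/3.6+269.6,v[1]/3.6+179.6),.1) for v in side.values()]);B=np.array([v[2] for v in side.values()])
def mod(p,A): 
    a=p[2]+np.pi+A; return p[:2]+.09*np.c_[np.cos(a),np.sin(a)]
f=least_squares(lambda p:(mod(p,A)-P[:,:2]).ravel(),[.556,.01,0]);p=f.x
print("top fit",p,np.abs(f.fun).max())
print("side-resid mm",np.round(1000*(S[:,:2]-mod(p,B)),1))
fs=least_squares(lambda p:(mod(p,B)-S[:,:2]).ravel(),p);print("side fit",fs.x)
# tab top ends in top zoom: outer(313,425 top edge outer),(305,365 inner)
def Z(px,f,o):return (px[0]/f+o[0]-.4,px[1]/f+o[1]-.4)
for z in (.164,):
    print("tab outer/inner",onz("top",Z((314,424),4,(230,140)),z),onz("top",Z((305,366),4,(230,140)),z))
R=lambda a:np.array([[np.cos(a),-np.sin(a)],[np.sin(a),np.cos(a)]])
for n,px in {"key":(567,340)}.items():
  for z in(.11,.115,.12,.125): 
    q=onz("top",Z(px,4,(230,140)),z);r=onz("side",Z((391,334),3.6,(270,180)),z);print(z,q,r)
q=onz("top",Z((532,165),4,(230,140)),.14);r=onz("side",Z((569,249),3.6,(270,180)),.14);print("cup top",q,r)
print("green",mod(p,np.array([1.571])))
# photometer frame check: corner positions of near deck edge
for px in [(150,524),(652,438),(84,137)]: 
  print("corner rel",R(-p[2])@(onz("top",Z(px,4,(230,140)),.1)[:2]-p[:2]))
E
```

```text
top fit [0.555738   0.01026497 0.16586774] 0.0005985023831192038
side-resid mm [[3.9 3.7]
 [4.1 3.4]
 [3.  3.4]]
side fit [0.55918791 0.01375106 0.16867512]
tab outer/inner [ 0.48148023 -0.00166515  0.164     ] [0.51785597 0.00367001 0.164     ]
0.11 [ 0.54561312 -0.16528847  0.11      ] [ 0.55271317 -0.14994511  0.11      ]
0.115 [ 0.54446605 -0.16465419  0.115     ] [ 0.54948826 -0.15676719  0.115     ]
0.12 [ 0.54331898 -0.1640199   0.12      ] [ 0.54626335 -0.16358927  0.12      ]
0.125 [ 0.5421719  -0.16338562  0.125     ] [ 0.54303843 -0.17041135  0.125     ]
cup top [ 0.65392453 -0.14229697  0.14      ] [ 0.65982457 -0.14007772  0.14      ]
green [[ 0.57061582 -0.0784968 ]]
corner rel [-0.10948708  0.11336876]
corner rel [-0.11011329 -0.21478166]
corner rel [0.15336551 0.11604547]
```

```bash
cat >> h.py <<'E'
from scipy.spatial.transform import Rotation as Ro
AX=np.array([.557,.012]);YAW=.167;KEY=np.array([.5445,-.164])
def tool():
    s=ctrl.get_state();return s["position"],Ro.from_rotvec(s["tool_rot"]).as_matrix(),s
def delta(target):
    p,R,s=tool();return np.round(1000*R.T@(np.asarray(target)-p),1)
def er(th):a=np.pi+YAW+th;return np.array([np.cos(a),np.sin(a)])
def et(th):e=er(th);return np.array([-e[1],e[0]])
def pushpt(th,off,r=.06): return AX+r*er(th)-off*et(th)
def yawto(d): # turn about tool x so that tool y lies along +-d (2D)
    p,R,s=tool();out=[]
    for q in (d,-d):
        v=R.T@np.r_[q,0];out.append(float(np.arctan2(v[2],v[1])))
    return np.round(out,3)
E
python3 - <<'E'
from h import *
p,R,s=tool();print(p,np.round(R,3))
print("radial jaw turn",yawto(er(0)),"tang",yawto(et(0)))
print(np.round(pushpt(0,.04),3), delta(np.r_[pushpt(0,.04),.40]))
E
```

```text
[0.16384981 0.62901868 0.40478564] [[ 0.     0.252  0.968]
 [ 0.     0.968 -0.252]
 [-1.     0.     0.   ]]
radial jaw turn [-1.993  1.149] tang [ 2.72  -0.422]
[0.491 0.041] [   4.8 -486.1  464.8]
```

```bash
for i in 1; do python3 -m crank '[0,-32.4,31,0,0,0,0, 0,-32.4,31,0,0,0,0, 0,-32.4,31,0,0,0,0, 0,-32.4,31,0,0,0,0, 0,-32.4,31,0,0,0,0]' 20; done
python3 -m crank '[0,-32.4,31,0,0,0,0, 0,-32.4,31,0,0,0,0, 0,-32.4,31,0,0,0,0, 0,-32.4,31,0,0,0,0, 0,-32.4,31,0,0,0,0]'
python3 -m crank '[0,-32.4,31,0,0,0,0, 0,-32.4,31,0,0,0,0, 0,-32.4,31,0,0,0,0, 0,-32.4,31,0,0,0,0, 0,-32.4,31,0,0,0,0]'
python3 -m crank '[0,0,0,0.164,0,0,0, 0,0,0,0.164,0,0,0, 0,0,0,0.164,0,0,0, 0,0,0,0.164,0,0,0, 0,0,0,0.164,0,0,0]'
python3 - <<'E'
from h import *
p,R,s=tool();print(p,np.round(R,3),s["joint_positions"],s["ft_force"],s["grip_width"])
print("radial jaw turn",yawto(er(0)))
print(delta(np.r_[pushpt(0,.04),.322]))
E
```

```text
time: 1.92
position: [0.2737, 0.4318, 0.405]
tool_rot: [0.201, 1.561, -0.2]
ft_force: [-0.6, -0.5, 0.4]
grip_width: 0.519
time: 2.55
position: [0.3827, 0.2359, 0.4051]
tool_rot: [0.201, 1.561, -0.199]
ft_force: [0.6, -0.1, -0.4]
grip_width: 0.022
time: 3.18
position: [0.4918, 0.0401, 0.4051]
tool_rot: [0.201, 1.561, -0.199]
ft_force: [0.1, -0.7, -0.6]
grip_width: 0.005
time: 3.8
position: [0.4913, 0.0415, 0.4049]
tool_rot: [0.841, 1.402, -0.84]
ft_force: [0.2, -0.7, 0.8]
grip_width: 0.004
[0.49130269 0.04146487 0.40493425] [[ 0.     0.882  0.471]
 [ 0.     0.471 -0.882]
 [-1.     0.    -0.   ]] [-0.67208071 -0.03291807  0.52713076  1.84627536  0.01682316  1.32341319
  0.34127862] [ 0.18172628 -0.6809905   0.82231699] 0.003594980616000169
radial jaw turn [-2.818  0.324]
[82.9 -0.1 -0.1]
```

```bash
python3 -m crank '[0,0,0,0.162,0,0,0, 0,0,0,0.162,0,0,0, 20,0,0,0,0,0,0, 20,0,0,0,0,0,0, 0,0,0,0,0,0,0]'
python3 - <<'E'
from h import *
print("turn",yawto(er(0)),delta(np.r_[pushpt(0,.04),.322]))
for c in("wrist","top"):
    im=ctrl.get_image(c)[:,:,::-1]; 
    if c=="top": im=cv2.resize(im[140:290,230:410],None,fx=4,fy=4)
    cv2.imwrite(f"pics/{c}1.png",im)
E
```

```text
time: 4.42
position: [0.4907, 0.0415, 0.3636]
tool_rot: [1.08, 1.287, -1.084]
ft_force: [-0.0, -0.3, 0.2]
grip_width: 0.004
turn [-3.137  0.005] [41.6  0.6  0.1]
```

View pics/wrist1.png

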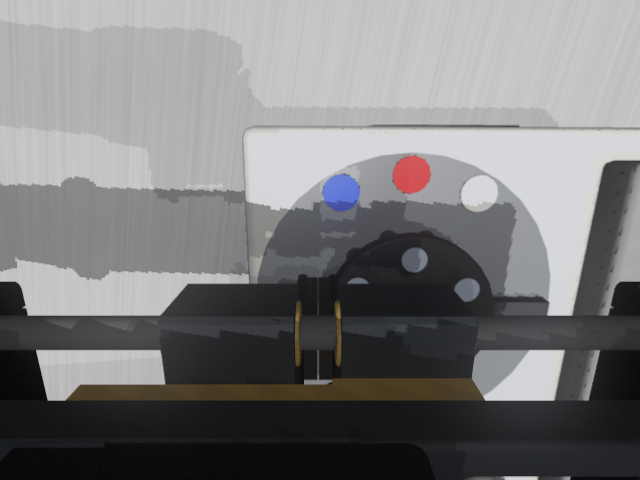

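View pics/top1.png

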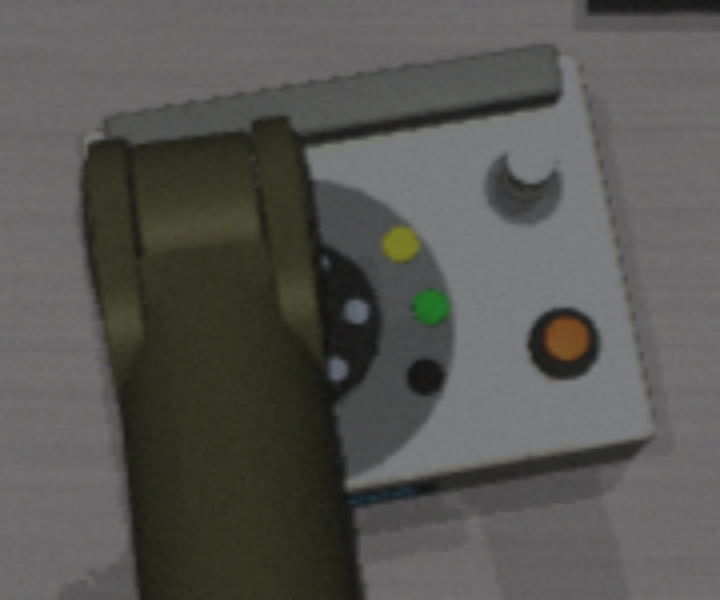

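The wrist image shows blue (341,192), red (411,174) and white (480,193), while the fingers hide the tab. I'll cross-check the axis with those three marks.

```bash
python3 - <<'E'
from h import *
from scipy.optimize import least_squares
p,R,s=tool();c=ctrl.camera_params("wrist");T=np.eye(4);T[:3,:3]=R;T[:3,3]=p;T=T@c["hand_eye"]
for px,th in(((341,192),-1.047),((411,174),-1.571),((480,193),-2.094)):
    d=T[:3,:3]@np.linalg.inv(c["K"])@[*px,1];o=T[:3,3];q=o+d*(.1-o[2])/d[2]
    print(q,1000*(q[:2]-(AX+.09*er(th))))
E
```

```text
[0.49932503 0.08006558 0.1       ] [-0.33137167 -1.30091909]
[0.54205647 0.0994475  0.1       ] [-0.00136753 -1.30345702]
[0.58990573 0.09513887 0.1       ] [ 1.52104044 -1.21160317]
```

Those agree within 1.5 mm. Now I'll descend and approach the tab.

```bash
python3 -m crank '[14,0,0,0,0,0,0, 14,0,0,0,0,0,0, 13,0,0,0,0,0,0, 0,0,10,0,0,0,0, 0,0,5,0,0,0,0]'
python3 -m crank '[0,0,4,0,0,0,0, 0,0,3,0,0,0,0, 0,0,3,0,0,0,0, 0,0,2,0,0,0,0, 0,0,0,0,0,0,0]'
python3 - <<'E'
from h import *
print("turn",yawto(er(0)),delta(np.r_[pushpt(0,.0145),.322]))
phi=.1
for off in(14.5,):
    c=np.array([0,60,off]);print(c-Ro.from_rotvec([-phi,0,0]).apply(c))
E
```

```text
time: 5.15
position: [0.4942, 0.0257, 0.3239]
tool_rot: [1.082, 1.285, -1.082]
ft_force: [0.4, 0.3, -0.5]
grip_width: 0.005
time: 5.78
position: [0.4959, 0.0158, 0.3239]
tool_rot: [1.082, 1.287, -1.08]
ft_force: [-0.9, 3.5, 1.8]
grip_width: 0.005
turn [-3.136  0.006] [ 1.9 -0.4 -0.5]
[ 0.         -1.14783446  6.0624446 ]
```

Contact came at about the expected offset (3.5 N). I'll push along the arc.

```bash
python3 -m crank '[0,-1.15,6.06,-0.1,0,0,0, 0,-1.15,6.06,-0.1,0,0,0, 0,-1.15,6.06,-0.1,0,0,0, 0,-1.15,6.06,-0.1,0,0,0, 0,-1.15,6.06,-0.1,0,0,0]'
python3 - <<'E'
from h import *
p,R,s=tool();print(s["ft_force"],1000*(p[:2]-pushpt(.5,.0145)),yawto(er(.5)),s["joint_positions"])
E
```

```text
time: 6.4
position: [0.5014, -0.015, 0.3235]
tool_rot: [0.698, 1.456, -0.699]
ft_force: [-2.6, 5.4, -1.3]
grip_width: 0.009
[-2.58066262  5.4003865  -1.29873368] [ 0.47810728 -1.31785453] [-3.133  0.009] [-0.57552098  0.05985222  0.5752866   1.9355954  -0.03554798  1.156775
  0.68922662]
```

```bash
python3 -m crank '[0,-1.15,6.06,-0.1,0,0,0, 0,-1.15,6.06,-0.1,0,0,0, 0,-1.15,6.06,-0.1,0,0,0, 0,-1.15,6.06,-0.1,0,0,0, 0,-1.15,6.06,-0.1,0,0,0]'
python3 - <<'E'
from h import *
p,R,s=tool();print(s["ft_force"],1000*(p[:2]-pushpt(1.,.0145)),yawto(er(1.)),s["joint_positions"])
for c in("side","top"):
    im=ctrl.get_image(c)[:,:,::-1]; 
    im=cv2.resize(im[140:290,230:410],None,fx=4,fy=4) if c=="top" else cv2.resize(im[150:330,270:490],None,fx=3.3,fy=3.3)
    cv2.imwrite(f"pics/{c}2.png",im)
E
```

```text
time: 7.02
position: [0.5207, -0.0392, 0.3234]
tool_rot: [0.309, 1.549, -0.311]
ft_force: [-4.8, 1.1, 0.1]
grip_width: 0.003
[-4.77645475  1.05798839  0.10546383] [ 0.62640177 -1.69212083] [-3.133  0.009] [-0.51605475  0.11156373  0.57791702  1.88937253 -0.06524287  1.16044977
  1.26063527]
```

View pics/side2.png

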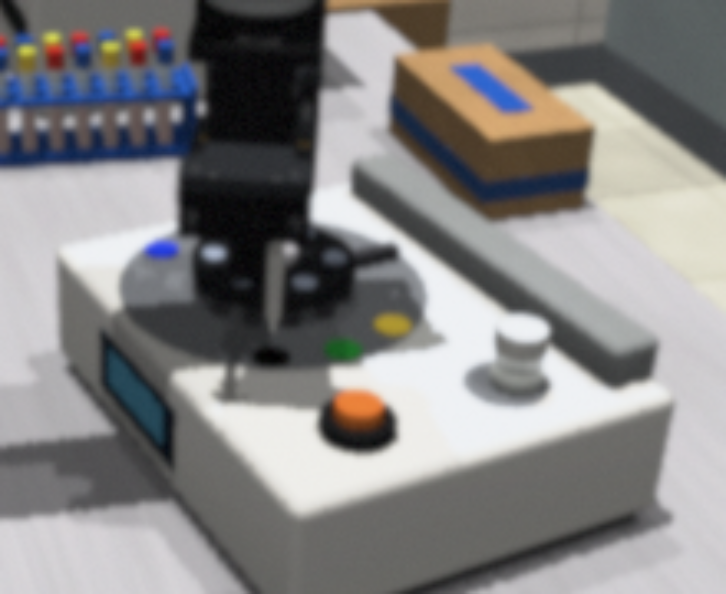

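Side view: the tab stands at the black mark, with the finger behind it. On toward green.

```bash
python3 -m crank '[0,-0.97,4.84,-0.08,0,0,0, 0,-0.97,4.84,-0.08,0,0,0, 0,-0.97,4.84,-0.08,0,0,0, 0,-0.97,4.84,-0.08,0,0,0, 0,-0.97,4.84,-0.08,0,0,0]'
python3 - <<'E'
from h import *
p,R,s=tool();print(s["ft_force"],1000*(p[:2]-pushpt(1.4,.0145)),yawto(er(1.4)),s["joint_positions"])
for c in("side","top"):
    im=ctrl.get_image(c)[:,:,::-1]; 
    im=cv2.resize(im[140:290,230:410],None,fx=4,fy=4) if c=="top" else cv2.resize(im[150:330,270:490],None,fx=3.3,fy=3.3)
    cv2.imwrite(f"pics/{c}3.png",im)
E
```

```text
time: 7.75
position: [0.5424, -0.0494, 0.3229]
tool_rot: [-0.002, 1.573, 0.001]
ft_force: [-0.9, -0.3, -0.3]
grip_width: 0.005
[-0.89969721 -0.28012251 -0.26599937] [ 0.12628612 -1.44291673] [-3.136  0.005] [-0.46306086  0.165901    0.55686282  1.83684723 -0.09378096  1.16767304
  1.69716833]
```

View pics/side3.png

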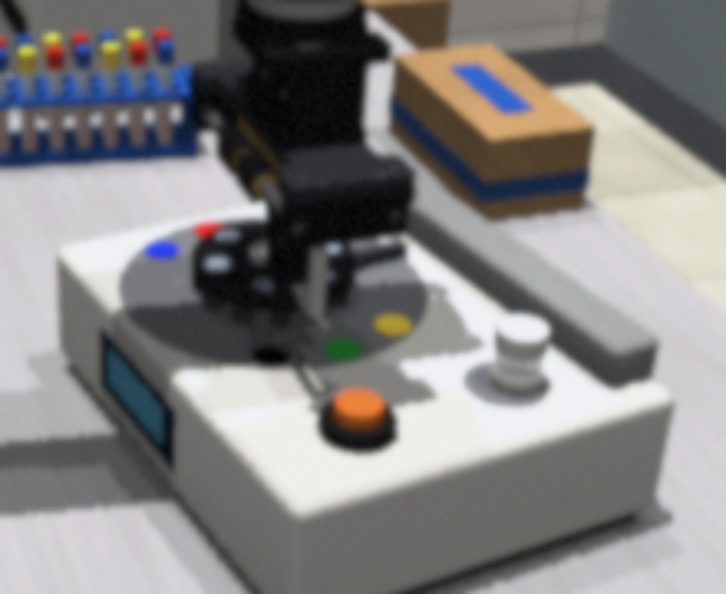

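The force fell to about zero, so it probably clicked. I'll back off, rise and check.

```bash
python3 -m crank '[0,0,-12,0,0,0,0, 0,0,-12,0,0,0,0, -25,0,0,0,0,0,0, -25,0,0,0,0,0,0, -30,0,0,0,0,0,0]'
python3 -m crank '[0,30,-20,0,0,0,0, 0,30,-20,0,0,0,0, 0,30,0,0,0,0,0, 0,30,0,0,0,0,0, 0,0,0,0,0,0,0]'
python3 - <<'E'
from h import *
for c in("side","top"):
    im=ctrl.get_image(c)[:,:,::-1]; 
    im=cv2.resize(im[140:290,230:410],None,fx=4,fy=4) if c=="top" else cv2.resize(im[150:330,270:490],None,fx=3.3,fy=3.3)
    cv2.imwrite(f"pics/{c}4.png",im)
E
```

```text
time: 8.48
position: [0.518, -0.0493, 0.4044]
tool_rot: [0.0, 1.571, 0.0]
ft_force: [0.4, -0.0, 0.5]
grip_width: 0.006
time: 9.1
position: [0.4779, 0.0729, 0.4038]
tool_rot: [-0.003, 1.571, 0.005]
ft_force: [0.2, -1.0, -1.0]
grip_width: 0.007
```

View pics/side4.png

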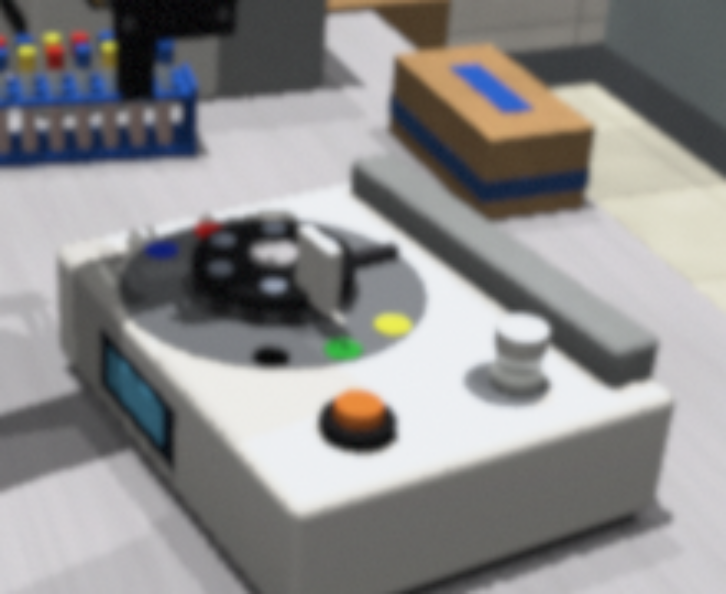

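View pics/top4.png

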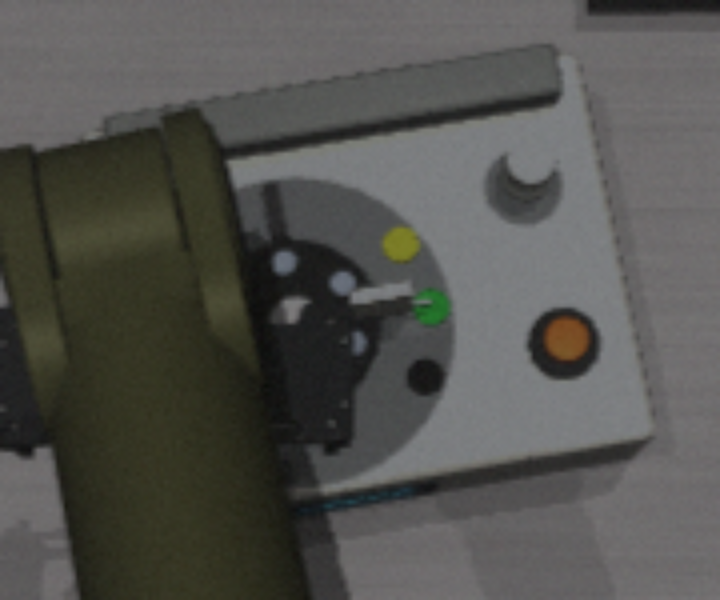

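Both views show the tab and its pointer on green (the pointer tip is near (431,303), over the mark at (431,307)). I'll measure the angle and plan the key press.

```bash
python3 - <<'E'
from h import *
for px in((410,291),(353,299)):
    q=onz("top",(px[0]/4+229.6,px[1]/4+139.6),.164); d=q[:2]-np.array([.5557,.0103]); print(q,np.linalg.norm(d),(np.arctan2(d[1],d[0])-np.pi-.166)%6.283)
for c in("side","top"):
    for n in("tab_pointer","mark_green"):
        for r in ctrl.mark_of(c,n)[:1]: print(c,n,round(r["confidence"],2),onz(c,r["at"],.1))
print(delta(np.r_[KEY,.404]),ctrl.get_state()["joint_positions"])
E
```

```text
[ 0.56502711 -0.06172755  0.164     ] 0.07262894124828333 1.5333880094216559
[ 0.56013663 -0.02629417  0.164     ] 0.0368621358939862 1.525260864287917
side tab_pointer 0.63 [ 0.58470943 -0.06742057  0.1       ]
side mark_green 0.45 [ 0.57055007 -0.06673611  0.1       ]
top tab_pointer 0.73 [ 0.5610754 -0.0755172  0.1      ]
top mark_green 0.47 [ 0.5696205  -0.08271794  0.1       ]
[-1.000e-01 -2.335e+02  6.580e+01] [-0.62348407 -0.04846149  0.4137409   1.86369893  0.0200978   1.32205329
  1.35476267]
```

```bash
python3 -m crank '[0,-46.7,13.2,0,0,0,0, 0,-46.7,13.2,0,0,0,0, 0,-46.7,13.2,0,0,0,0, 0,-46.7,13.2,0,0,0,0, 0,-46.7,13.2,0,0,0,0]'
python3 -m crank '[30,0,0,0,0,0,0, 30,0,0,0,0,0,0, 20,0,0,0,0,0,0, 10,0,0,0,0,0,0, 0,0,0,0,0,0,0]'
python3 - <<'E'
from h import *
print(delta(np.r_[KEY,.303]))
im=ctrl.get_image("side")[:,:,::-1]
cv2.imwrite("pics/side5.png",cv2.resize(im[150:330,270:490],None,fx=3.3,fy=3.3))
E
```

```text
time: 10.02
position: [0.5452, -0.1648, 0.404]
tool_rot: [-0.0, 1.57, 0.0]
ft_force: [-0.4, 0.6, -0.3]
grip_width: 0.011
time: 10.65
position: [0.545, -0.1629, 0.3135]
tool_rot: [-0.0, 1.572, 0.0]
ft_force: [-1.0, -0.0, -0.3]
grip_width: 0.007
[10.5 -1.1 -0.5]
```

View pics/side5.png

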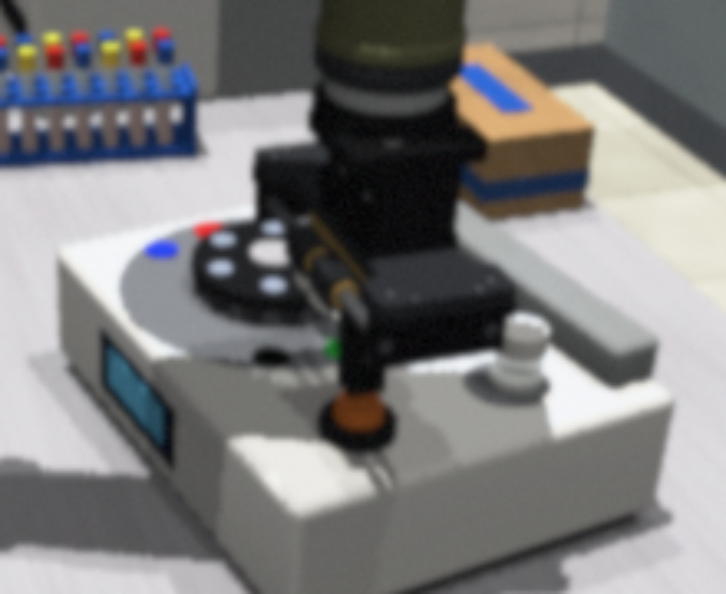

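The fingers are right over the key. Descend in small steps.

```bash
python3 -m crank '[3,0,0,0,0,0,0, 3,0,0,0,0,0,0, 2,0,0,0,0,0,0, 2,0,0,0,0,0,0, 0,0,0,0,0,0,0]'
python3 -m crank '[1,0,0,0,0,0,0, 1,0,0,0,0,0,0, 1,0,0,0,0,0,0, 0,0,0,0,0,0,0, 0,0,0,0,0,0,0]'
```

```text
time: 11.32
position: [0.5453, -0.1626, 0.3039]
tool_rot: [-0.001, 1.571, 0.001]
ft_force: [0.1, 0.9, 1.5]
grip_width: 0.005
time: 11.95
position: [0.5453, -0.1626, 0.3009]
tool_rot: [-0.001, 1.571, 0.001]
ft_force: [-1.3, 0.6, 3.8]
grip_width: 0.006
```

```bash
python3 -m crank '[1,0,0,0,0,0,0, 1,0,0,0,0,0,0, 1,0,0,0,0,0,0, 0,0,0,0,0,0,0, 0,0,0,0,0,0,0]'
python3 - <<'E'
from h import *
for i in range(3):
    ctrl.get_image("side"); s=ctrl.get_state();print(s["position"],s["ft_force"])
E
```

```text
time: 12.58
position: [0.5453, -0.1627, 0.2986]
tool_rot: [-0.001, 1.57, 0.001]
ft_force: [-2.9, 0.4, 9.6]
grip_width: 0.005
[ 0.54530482 -0.16267411  0.29859191] [-4.27551278  0.36373432  8.09749876]
[ 0.54531101 -0.16265104  0.29857639] [-2.70406973  0.80468189  8.44471979]
[ 0.54531325 -0.162689    0.29859653] [-2.97823714  2.41869772  9.14133766]
```

Force is about 9 N against a 5 N full-travel figure, and the tool has stalled, so the key is bottomed. I'll push slightly more to be sure, then release.

```bash
python3 -m crank '[1,0,0,0,0,0,0, 0.5,0,0,0,0,0,0, 0,0,0,0,0,0,0, 0,0,0,0,0,0,0, 0,0,0,0,0,0,0]'
python3 -m crank '[-10,0,0,0,0,0,0, -20,0,0,0,0,0,0, -30,0,0,0,0,0,0, -30,0,0,0,0,0,0, -20,0,0,0,0,0,0]'
python3 -m crank '[0,-40,-10,0,0,0,0, 0,-40,-10,0,0,0,0, 0,-40,-10,0,0,0,0, 0,0,0,0,0,0,0, 0,0,0,0,0,0,0]'
python3 - <<'E'
from h import *
for c in("side","top"):
    im=ctrl.get_image(c)[:,:,::-1]; cv2.imwrite(f"pics/{c}6f.png",im)
    im=cv2.resize(im[140:290,230:410],None,fx=4,fy=4) if c=="top" else cv2.resize(im[150:330,270:490],None,fx=3.3,fy=3.3)
    cv2.imwrite(f"pics/{c}6.png",im)
E
```

```text
time: 13.35
position: [0.5453, -0.1628, 0.2984]
tool_rot: [0.0, 1.57, 0.002]
ft_force: [-5.9, 2.8, 17.9]
grip_width: 0.005
time: 13.98
position: [0.5453, -0.1629, 0.4071]
tool_rot: [-0.001, 1.57, 0.0]
ft_force: [-0.0, -0.7, 0.3]
grip_width: 0.001
time: 14.6
position: [0.5157, -0.2821, 0.4056]
tool_rot: [-0.001, 1.571, 0.002]
ft_force: [0.6, -0.5, 0.4]
grip_width: 0.007
```

View pics/side6.png

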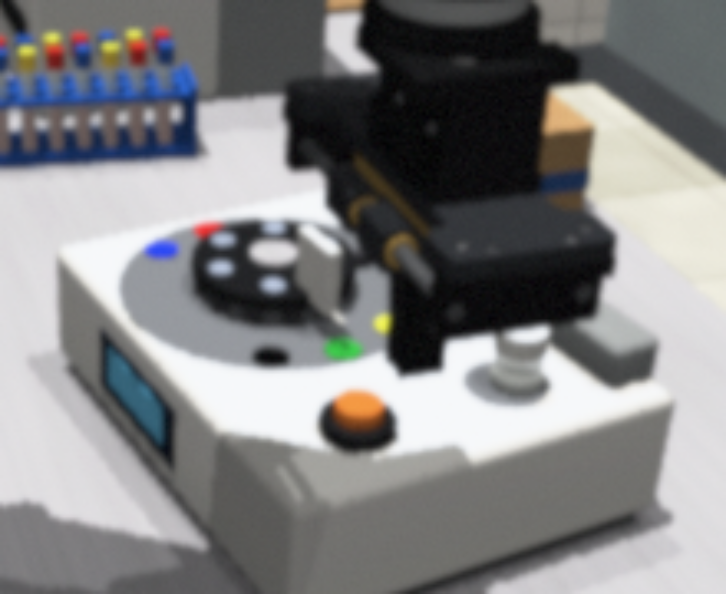

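View pics/top6.png

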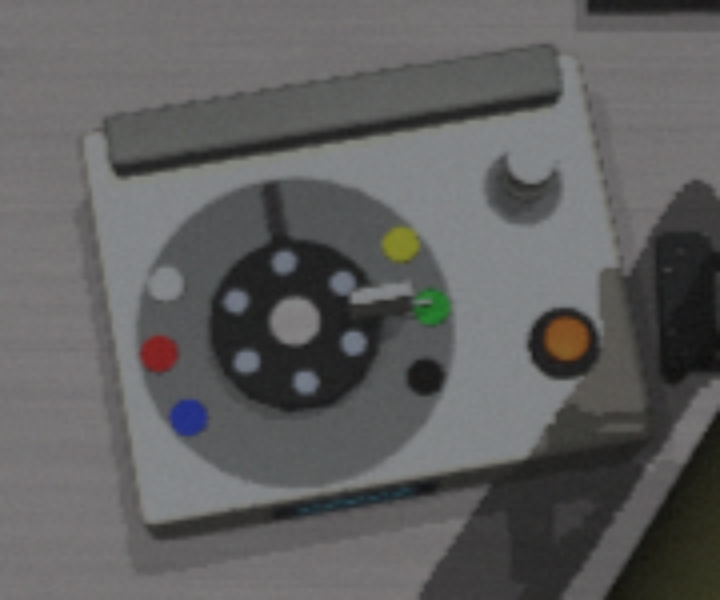

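The turret is on green: the disc's hole pattern has shifted about 30° modulo 60°, which fits a 90° turn. The key is up, the cup hasn't moved, and the robot is clear. Handing in.

```bash
python3 - <<'E'
from bench import ctrl
print(ctrl.get_state()["ft_force"]); print(ctrl.close_job())
E
```

```text
[0.68666474 0.82430423 0.69708283]
the job is handed in; nothing more can be done
None
```

I pushed the tab with closed fingertips from the 0 stop round to the green mark (the +1.571 stop), where it clicked in. Then I pressed the orange start key and let it come back up. The job was handed in at about 15 s of the 54 s allowed; it reports no verdict.

**Turret:**
- In the final side and top pictures, the tab and its pointer lie on green.
- The disc's holes shifted about 30° modulo 60° between the first and last pictures, which fits a 90° turn.
- My reading of the tab angle was 1.53 rad, about 3.5 mm short at the pointer. I put that down to picture and calibration error.
- The network's pointer position was 11–14 mm from its own green-mark position, outside the 10 mm limit. The two cameras put the pointer on opposite sides of the mark, so I trusted the pictures instead.
- I didn't measure turret lift. The pushes were horizontal, I backed away from the tab before rising, and the disc looks seated.

**Start key:** The fingers stalled against it at 9 N, then 18 N, after about 5.5 mm of travel. Full travel takes 5 N, so it was fully down. In the last pictures it's back up.

**Surroundings:** The sample cup is where it was. The rest of the bench wasn't compared closely, but the path stayed clear of it and no unexpected contact force showed. The robot touches nothing, with residual force about 1 N.

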